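# Hang the portioning dipper on the green tub

## Robot

A 6-joint arm with a two-finger parallel gripper is mounted at the origin on the work surface. World frame = base frame: x ahead of the robot, y to its left, z up, the work surface at z = 0. Lengths are in m, angles in rad, forces in N, time in s.
With the tool pointing down it reaches from about 0.3 to 0.775 m from the base axis. Payload 14.6 kg.
Tool frame: the origin (TCP) lies between the finger pads; the fingertips stand 22 mm ahead of it and the grasp point (between the pads) lies 3 mm ahead of it (ctrl.tip_reach is the distance from the TCP to the fingertips, in m); z points along the fingers, y is the direction in which the jaws open and shut (so a half turn about z gives the same grasp; the last joint's range is limited). The gripper opens to 94 mm and grips with 3 to 60 N. Pads are 16 mm wide; open, the fingers measure 119 mm over their backs; the gripper's body (75 mm by 177 mm) begins 78 mm behind the grasp point.
Start: joints at [1.2, 0.3, 1.521, -0, 1.321, -0.067], TCP at [0.165, 0.525, 0.227] pointing down, gripper open.
Joint ranges: [-3.03, 3.03], [-0.79, 2.21], [0.23, 2.52], [-1.04, 4.18], [0, 3.07], [-2.55, 2.55]. Speed limits (rad/s): [2.22, 2.22, 2.57, 3.14, 3.14, 3.14].

## Interface

Orientations are given as [roll, pitch, yaw] about the fixed x, y, z axes, in that order (R = Rz(yaw) Ry(pitch) Rx(roll)).
In Python, from station import ctrl gives the robot as it stands. The module is installed in compiled form; this text tells all that it offers.
- The arm moves only by the shell command python3 -m creep 'ROWS' [OPENING] [FORCE]. ROWS is a JSON object of lists of equal length, an entry for each row: "xyz": the shift along the tool's x, y, z in mm, a list of three; "spin": the turn about the tool's z in rad. In form: {"xyz": [[tx, ty, tz], ...], "spin": [spin, ...]}. A call has 1 to 5 rows; each row shifts and turns the commanded pose from where the row before left it, along the tool's axes as they then stand; what a row does not reach is not made up. A row lasts 1/8 s, in which the tool goes at most 62.5 mm and 10.7 degrees, less where a joint would pass 70% of its speed; a pose out of reach is approached as far as the arm can. A call with a gripper value outside its range is refused whole. OPENING is the finger opening in mm, from 0 to 94, set as the call begins (- or left out, the last holds). The fingers move at their own pace and stop on an object; FORCE is the grip in N (left out, the last holds). Time passes only in rows, so rows that do not move let the fingers close. It gives the time, the measured TCP pose, the force and the opening at its end, in the units of the state.
- ctrl.get_obs(): the state, without advancing time (a new reading comes with each control period).
- ctrl.camera(name): name is "scene" or "side" or "wrist"; returns the picture (420x560x3 uint8, red, green, blue); there is no depth.
- ctrl.camera_model(name): a dict with "fx", "fy", "cx", "cy" (pixels), "k1" (the pictures are not rectified: a ray, as slopes to the right and down, at radius r is drawn at 1 + k1 r^2 times it, then the intrinsics apply), "R" (3x3) and "t" (3): a world point X has camera coordinates R X + t. Camera axes: x right, y down, z forward; pixel columns grow to the right and rows downward; lengths in m; the calibration is good to about 2 mm. A picture is of the moment at which its call begins: read the wrist's pose just before it. camera_model takes no time and is no camera call; for the wrist camera it gives the pose at the moment of the call.
- ctrl.hand_in(): hands the job in, once; it reports no verdict.
The state is a dict: "time_s": time; "qpos": joint angles; "joint_vel": joint speeds; "tau": joint torques, N m; "ee_pos": TCP position; "eef_rot": TCP orientation; "force": force on the tool from outside, world axes, zero at the start; "moment": the same for the moment, N m; "grip_width": finger opening in m.
Only numpy, scipy, OpenCV 4.12 (cv2) and the standard library are available. Lean on these libraries where they do the work, as an engineer would, in place of code of your own. Each camera call takes 0.05 s, during which the arm holds its last target.

## Task

Get the green tub ready for portioning: lift the steel dipper straight up until it clears the red front rail of the little rack, draw it forward over the rail until it is clear in front of the rack, and hang it by its own hook on the rim of the green tub, cup inside the tub and clear of its floor. Any spot round the rim will do; let go and leave it hanging still. Leave the tubs and all the other goods standing where they are.

Things in the scene. Friction and masses are not known exactly. Their poses are not given: they have to be found in the camera images.
- dipper: Loose steel dry-goods dipper, about 130 g, 162 tall, standing upright on the rack. Origin: centre of the underside of its round cup; z up, x towards the hook. Cup 50 high, outer diameter 52 at the foot, 58 at the mouth. On the cup's +x side a flat strip (5 thick in x, centred at x = 30.5, 16 wide) rises to a hook at z = 110 to 116, with a red grip above it.
- dipper_hook (a point): Middle of the hook's gap, on the underside of the hook arm (x = 40, y = 0, z = 110 in the dipper's frame): the point that rests on a rim when hung. Axes as the dipper's. Gap 14 wide, between the strip (x = 33) and the down-turned tip (x = 47 to 52, reaching down to z = 86); hook 16 wide in y, arm 6 thick.
- dipper_grip (a point): In the dipper's red plastic grip, at x = 29, y = 0, z = 143 in the dipper's frame. The grip is square, 20 x 20, faces square to the dipper's x and y, from z = 116 to z = 162 (the top); it can be held from above across x or across y.
- green_tub: Loose green plastic tub, empty, open at the top, 600 g. Round: outer radius 86 at the foot, 90 at the rim, 140 high, wall 4, floor 6 thick. Origin: centre of its underside, z up.
- green_tub_rim (a point): Centre of the green tub's mouth, level with the top of the rim (140 above its underside). The middle of the wall is at radius 88.
- white_tub: Bystander: loose white tub, otherwise the same as the green one; the two swap places. Origin: centre of its underside.
- rack: Fixed low metal rack, 130 deep (x) x 290 wide (y), open above; origin at table level under its centre, front (own -x) roughly towards the robot. Its board's top is 75 above the table; dipper, jar and tin stand on it in a row along y in any order, the dipper turned any way. Side lips reach 28 above the board, the back lip 40, corner posts 32.
- rail_top (a point): Middle of the top of the rack's red front retaining rail, a round bar 8 thick along the rack's y, at x = -61 in the rack's frame; its top is 107 above the table, 32 above the board. Axes as the rack's.
- jar: Bystander on the rack: amber jar with white cap, 54 diameter, 78 high; origin at the centre of its underside.
- tin: Bystander on the rack: silver-grey canister with lime-green label, 56 diameter, 72 high; origin at the centre of its underside.
- carton: Bystander: lime-green carton 80 x 130 x 75 high, behind the tubs; origin at the centre of its underside.
- bottle: Bystander: white bottle with blue label and cap, 68 diameter, 190 high, behind the tubs; origin at the centre of its underside.
- can: Bystander: large silver-grey canister with orange label, 74 diameter, 110 high, behind the tubs; origin at the centre of its underside.
Things that resemble listed ones, but are neither listed nor needed, are in the scene too. What is shaped like the dipper but pink is not meant. Of the things that look like the green_tub, the smaller one is meant.

How it is judged:
By the outcome, as a careful person would: the job done as asked, in the order asked, and still so for the second after the job is handed in, with the robot touching nothing.
It also fails if it takes over 48 s, if anything falls off the work surface, if the arm or the gripper's body presses on something with over 40 N, if the wrist force passes 120 N, or if a joint passes its speed limit or range.

## Working session

There is one attempt and no reset: what is moved stays moved. The work goes in short steps, Python scripts to look and compute and a shell command to move; the robot and the scene stay as the last step left them, time stands still between calls to the robot, and variables do not carry over. Pictures are saved under pics/ and viewed, and the job is handed in when it is done.

```bash
mkdir -p pics && ls && python3 - <<'E'
from station import ctrl
import cv2, numpy as np
print(ctrl.get_obs())
for n in ["scene","side","wrist"]:
    m=ctrl.camera_model(n)
    im=ctrl.camera(n)
    cv2.imwrite(f"pics/{n}0.png",im[:,:,::-1])
    print(n,m)
E
```

```text
pics
{'time_s': 0.0, 'qpos': array([ 1.20038902e+00,  3.00470874e-01,  1.52161002e+00, -2.30678411e-05,
        1.32068094e+00, -6.66117342e-02]), 'joint_vel': array([ 0.00079528, -0.00109062, -0.00026276,  0.00224075, -0.00116327,
        0.00144413]), 'tau': array([-2.75605358e-03, -5.31795931e+01, -3.52746928e+01,  7.07147084e-02,
        2.43282382e-02, -1.09408475e-04]), 'ee_pos': array([0.16445469, 0.5245811 , 0.2268742 ]), 'eef_rot': array([-3.14042458e+00, -5.55297686e-05,  2.83780277e+00]), 'force': array([-0.52076161, -0.36278567,  0.80351843]), 'moment': array([-0.00958088, -0.04708496,  0.03014097]), 'grip_width': 0.09403886042959099}
scene {'fx': 388.9161114080856, 'fy': 388.9161114080856, 'cx': 284.415476708155, 'cy': 219.94922073561173, 'k1': 0.002902669529863603, 'R': array([[-0.67641518,  0.73649285,  0.00638713],
       [ 0.57877011,  0.53688163, -0.61382675],
       [-0.45550815, -0.41150505, -0.78941492]]), 't': array([ 0.27621221, -0.25870467,  1.35790075])}
side {'fx': 489.11780150888023, 'fy': 489.11780150888023, 'cx': 269.3215338889609, 'cy': 204.32517511122524, 'k1': -0.0730323378733664, 'R': array([[-0.91413597, -0.40508481, -0.0161782 ],
       [-0.27293252,  0.64444106, -0.71428535],
       [ 0.29977204, -0.64853837, -0.69966757]]), 't': array([0.51363069, 0.18649703, 1.37268233])}
wrist {'fx': 301.1278034770387, 'fy': 301.1278034770387, 'cx': 281.8649340921454, 'cy': 212.06192137115661, 'k1': -0.0061613476437505105, 'R': array([[ 2.98321908e-01,  9.54465109e-01, -6.28959935e-04],
       [ 9.20471790e-01, -2.87522735e-01,  2.64692956e-01],
       [ 2.52459351e-01, -7.95426474e-02, -9.64332538e-01]]), 't': array([-0.54958353, -0.02710962,  0.39193735])}
```

View pics/scene0.png

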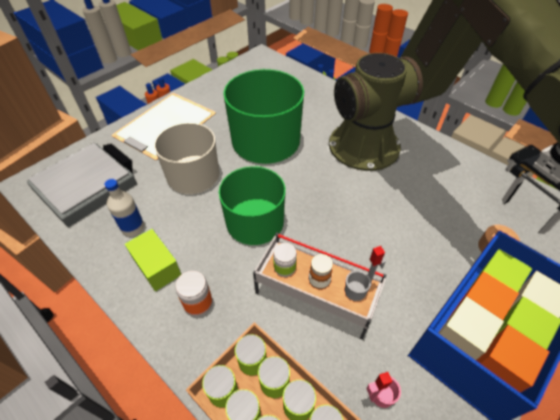

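View pics/side0.png

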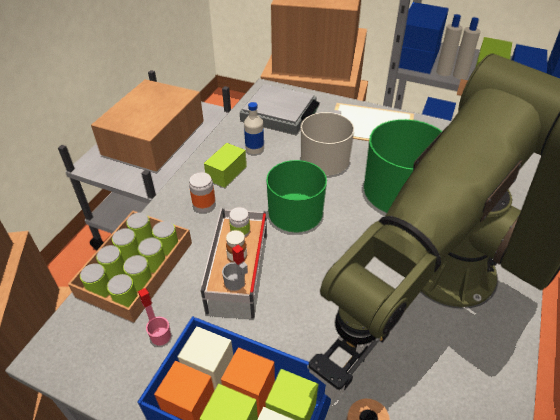

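View pics/wrist0.png

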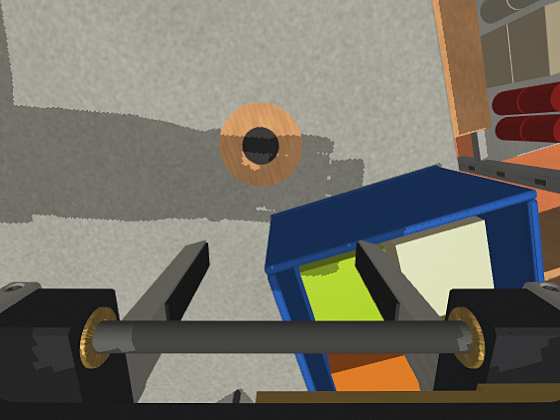

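Candidates. Dipper: the steel one on the rack, scene (372,270) / side (236,262), against the pink look-alike at scene (383,388) / side (155,320). Tub: the small green one at scene (253,205) / side (296,195), against the large green one at scene (264,115) / side (402,165). By the description I choose steel and small. Next, close crops to check.

```bash
cat > h.py <<'E'
import numpy as np, cv2
from station import ctrl
from scipy.optimize import least_squares
def proj(m,X):
    X=np.atleast_2d(X); c=X@np.array(m["R"]).T+m["t"]; s=c[:,:2]/c[:,2:]
    r2=(s**2).sum(1,keepdims=True); s=s*(1+m["k1"]*r2)
    return s*[m["fx"],m["fy"]]+[m["cx"],m["cy"]]
def ray(m,uv):
    d=(np.array(uv,float)-[m["cx"],m["cy"]])/[m["fx"],m["fy"]]
    s=d.copy()
    for _ in range(20): s=d/(1+m["k1"]*(s@s))
    R=np.array(m["R"]); v=R.T@np.append(s,1); return -R.T@np.array(m["t"]), v
def onz(m,uv,z):
    o,v=ray(m,uv); return o+v*(z-o[2])/v[2]
def tri(obs):
    A=[];b=[]
    for m,uv in obs:
        o,v=ray(m,uv); v=v/np.linalg.norm(v); P=np.eye(3)-np.outer(v,v); A.append(P); b.append(P@o)
    return np.linalg.lstsq(np.vstack(A),np.hstack(b),rcond=None)[0]
def crop(im,x0,y0,x1,y1,s,fn,pts=()):
    c=cv2.resize(im[y0:y1,x0:x1,::-1],None,fx=s,fy=s,interpolation=cv2.INTER_CUBIC)
    for p in pts:
        cv2.circle(c,(int((p[0]-x0+.5)*s),int((p[1]-y0+.5)*s)),1,(255,0,255),-1)
    cv2.imwrite(fn,c)
E
python3 - <<'E'
import cv2
from h import *
a=cv2.imread("pics/scene0.png")[:,:,::-1];b=cv2.imread("pics/side0.png")[:,:,::-1]
crop(a,245,225,395,335,5,"pics/c1.png"); crop(b,195,150,335,320,3.5,"pics/c2.png"); crop(a,205,155,305,255,5,"pics/c3.png")
E
```

```text
(no output)
```

View pics/c1.png

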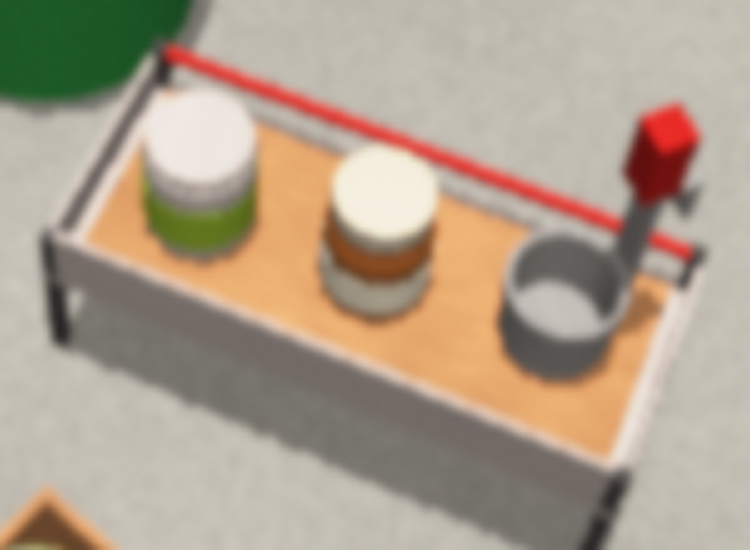

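View pics/c2.png

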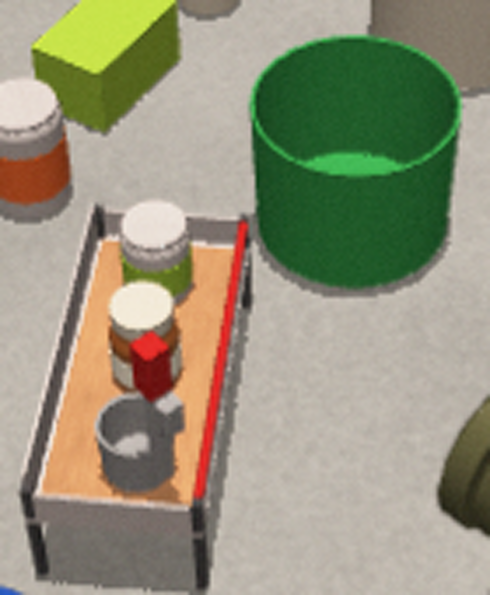

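View pics/c3.png

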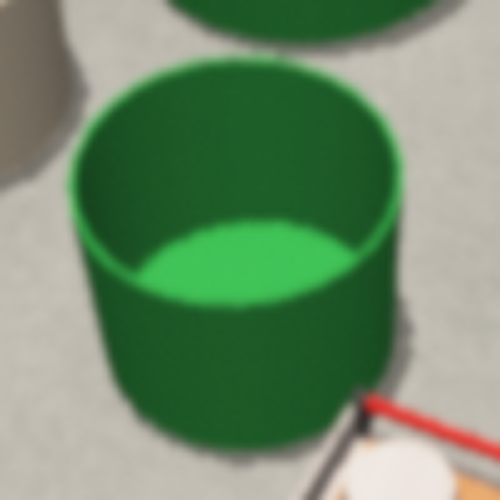

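Crops confirm: the steel dipper (grip top scene (378.6,250), cup mouth scene (358.6,281.6)) has its hook towards the front rail. The small green tub is at scene (252,191), rim.

```bash
cat > models.py <<'E'
from h import *
S=ctrl.camera_model("scene"); D=ctrl.camera_model("side")
c1=lambda x,y:(x/5+245-.5,y/5+225-.5)
c2=lambda x,y:(x/3.5+195-.5,y/3.5+150-.5)
c3=lambda x,y:(x/5+205-.5,y/5+155-.5)
E
python3 - <<'E'
from models import *
print("rail L",tri([(S,c1(170,49)),(D,c2(243,226))])," R",tri([(S,c1(690,253)),(D,c2(200,495))]))
print("griptop",tri([(S,c1(668,125)),(D,c2(150,347))]), onz(S,c1(668,125),.237), onz(D,c2(150,347),.237))
print("mouth", onz(S,c1(568,283),.125), onz(D,c2(137,427),.125), tri([(S,c1(568,283)),(D,c2(137,427))]))
print("tip", tri([(S,c1(690,200)),(D,c2(172,412))]))
print("cornersS",[onz(S,c1(*p),.237).round(4) for p in [(640,118),(681,102),(700,138),(660,152)]])
print("cornersD",[onz(D,c2(*p),.237).round(4) for p in [(133,345),(152,332),(169,346),(150,362)]])
# tub
t=np.linspace(0,2*np.pi,721)
def rim(p,r): return np.c_[p[0]+r*np.cos(t),p[1]+r*np.sin(t),0*t+p[2]]
sp=[c3(*p) for p in [(72,183),(402,178),(240,57),(245,305)]]
dp=[c2(*p) for p in [(251,110),(461,108),(357,36),(355,178)]]
def res(p):
    o=[]
    for m,ps in((S,sp),(D,dp)):
        q=proj(m,rim(p,.09))
        for u in ps:
            d=np.linalg.norm(q-u,axis=1); i=d.argmin()
            c=q.mean(0); o.append(np.sign(np.linalg.norm(np.array(u)-c)-np.linalg.norm(q[i]-c))*d[i])
    return o
f=least_squares(res,[.5,-.1,.14]); print("tub",f.x,np.round(f.fun,2))
E
```

```text
rail L [0.53438144 0.09473247 0.10429257]  R [0.45264938 0.35421479 0.10588854]
griptop [0.48932178 0.3375891  0.23459311] [0.4908756  0.33800571 0.237     ] [0.48829273 0.33954144 0.237     ]
mouth [0.51719564 0.32750441 0.125     ] [0.51236601 0.32792207 0.125     ] [0.51432377 0.3258862  0.12068034]
tip [0.47462307 0.34949153 0.18014654]
cornersS [array([0.4959, 0.3275, 0.237 ]), array([0.4775, 0.3355, 0.237 ]), array([0.4873, 0.3514, 0.237 ]), array([0.5042, 0.3431, 0.237 ])]
cornersD [array([0.4995, 0.3424, 0.237 ]), array([0.4929, 0.3273, 0.237 ]), array([0.4771, 0.3338, 0.237 ]), array([0.4825, 0.3511, 0.237 ])]
tub [ 0.49139653 -0.04329017  0.13797604] [-0.76 -0.56 -0.23  0.08 -0.3  -0.37  0.36 -0.12]
```

```bash
cat > go.py <<'E'
from h import *
from scipy.spatial.transform import Rotation as Ro
def go(target,yaw=None):
    o=ctrl.get_obs(); R=Ro.from_euler('xyz',o['eef_rot']).as_matrix()
    d=R.T@(np.array(target)-o['ee_pos'])*1000
    sp=None if yaw is None else -((yaw-o['eef_rot'][2]+np.pi)%(2*np.pi)-np.pi)
    print("t",round(o['time_s'],2),"pos",o['ee_pos'].round(4),"rot",o['eef_rot'].round(3),"F",o['force'].round(1),"grip",round(o['grip_width']*1000,1)); print("  tool shift mm",d.round(1),"spin",sp)
E
python3 -c "
from go import *
go([.4893,.3388,.30],2.71)"
```

```text
t 0.15 pos [0.1645 0.5247 0.2271] rot [-3.141 -0.     2.838] F [-0.2 -0.2  0.4] grip 94.0
  tool shift mm [-365.6  -80.3  -72.9] spin 0.1278640217610758
```

```bash
python3 -m creep '{"xyz": [[0,0,-45],[-30,-7,-28],[-50,-11,0],[-50,-11,0],[-50,-11,0]], "spin": [0,0,0.06,0.06,0]}' 94 30 && python3 -c "
from go import *
go([.4893,.3388,.30],2.71)"
```

```text
time_s: 0.78
ee_pos: [0.3205, 0.424, 0.3002]
eef_rot: [-3.141, -0.0, 2.717]
force: [-0.1, 0.2, -0.6]
grip_width: 0.094
t 0.78 pos [0.3205 0.424  0.3002] rot [-3.141 -0.     2.717] F [-0.1  0.2 -0.6] grip 94.0
  tool shift mm [-188.9   -8.1    0.2] spin 0.007072876957409324
```

```bash
python3 -m creep '{"xyz": [[-50,-2,0],[-50,-2,0],[-50,-2,0],[-38,-2,0],[0,0,0]], "spin": [0,0,0,0,0]}' && python3 - <<'E'
from go import *
go([.4893,.3388,.30],2.71)
m=ctrl.camera_model("wrist"); im=ctrl.camera("wrist"); cv2.imwrite("pics/w1.png",im[:,:,::-1])
np.save("w1.npy",m,allow_pickle=True)
print(-np.array(m["R"]).T@m["t"])
yaw=2.71;c=np.array([.5155,.327]); e=np.array([np.cos(yaw),np.sin(yaw)]); n=np.array([-e[1],e[0]])
P=[np.append(c+e*(29+a)/1e3+n*b/1e3,.237) for a,b in[(-10,-10),(10,-10),(10,10),(-10,10)]]
P+= [np.append(c+.029*np.array([np.cos(t),np.sin(t)]),.125) for t in np.linspace(0,6.28,40)]
q=proj(m,np.array(P)); print(q[:4].round(1))
for p in q: cv2.circle(im,tuple(int(round(v)) for v in p),1,(255,0,255),-1)
cv2.imwrite("pics/w1o.png",im[:,:,::-1])
E
```

```text
time_s: 1.4
ee_pos: [0.4889, 0.3391, 0.2995]
eef_rot: [-3.14, -0.001, 2.715]
force: [-0.3, -0.3, 0.5]
grip_width: 0.0938
t 1.4 pos [0.4889 0.3391 0.2995] rot [-3.140e+00 -1.000e-03  2.715e+00] F [-0.3 -0.3  0.5] grip 93.8
  tool shift mm [-0.4 -0.1 -0.5] spin 0.004957929080342982
[0.41793906 0.37119078 0.45739229]
[[295.1 246.3]
 [295.5 221.9]
 [269.4 221.8]
 [269.5 246.2]]
```

View pics/w1o.png

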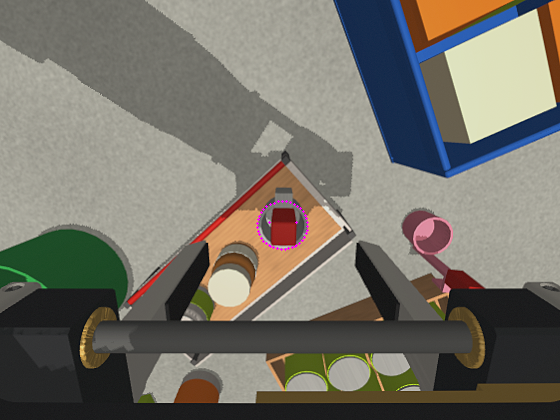

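```bash
python3 - <<'E'
from h import *
im=cv2.imread("pics/w1.png")[:,:,::-1]
crop(im,230,150,360,260,6,"pics/w1c.png",[(295.1,246.3),(295.5,221.9),(269.4,221.8),(269.5,246.2)])
E
```

```text
(no output)
```

View pics/w1c.png

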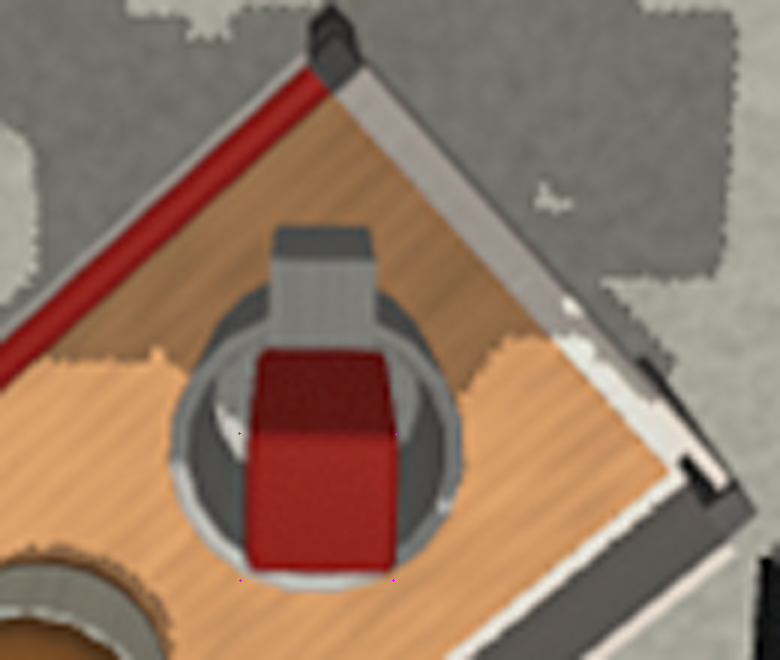

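The wrist crop shows the red grip top at about (271–296, 222–245), within a pixel (~1 mm) of the prediction and square with the jaws. Going down.

```bash
python3 -m creep '{"xyz": [[0,0,30],[0,0,25],[0,0,15],[0,0,7],[0,0,0]], "spin": [0,0,0,0,0]}' && python3 -m creep '{"xyz": [[0,0,0],[0,0,0],[0,0,0],[0,0,0],[0,0,0]], "spin": [0,0,0,0,0]}' 10 30 && python3 - <<'E'
from go import *
go([.4893,.3388,.222],2.71)
E
```

```text
time_s: 2.08
ee_pos: [0.4873, 0.3407, 0.2237]
eef_rot: [3.141, 0.0, 2.718]
force: [-0.5, 0.1, -0.5]
grip_width: 0.094
time_s: 2.7
ee_pos: [0.4875, 0.3404, 0.2235]
eef_rot: [3.142, 0.0, 2.718]
force: [-0.3, 0.1, 0.8]
grip_width: 0.0477
t 2.7 pos [0.4875 0.3404 0.2235] rot [3.142 0.    2.718] F [-0.3  0.1  0.8] grip 47.7
  tool shift mm [-2.4 -0.7  1.5] spin 0.007737381579973945
```

```bash
python3 -m creep '{"xyz": [[-2,0,1],[0,0,0],[0,0,0],[0,0,0],[0,0,0]], "spin": [0,0,0,0,0]}' && python3 - <<'E'
from go import *
go([.4893,.3388,.222],2.71)
im=ctrl.camera("wrist"); cv2.imwrite("pics/w2.png",im[:,:,::-1])
E
```

```text
time_s: 3.32
ee_pos: [0.4892, 0.3396, 0.2224]
eef_rot: [-3.141, -0.0, 2.718]
force: [0.4, -0.3, -0.6]
grip_width: 0.0198
t 3.33 pos [0.4892 0.3396 0.2224] rot [-3.141 -0.     2.718] F [ 0.4 -0.3 -0.6] grip 19.8
  tool shift mm [-0.4 -0.7  0.4] spin 0.00779843051751028
```

View pics/w2.png

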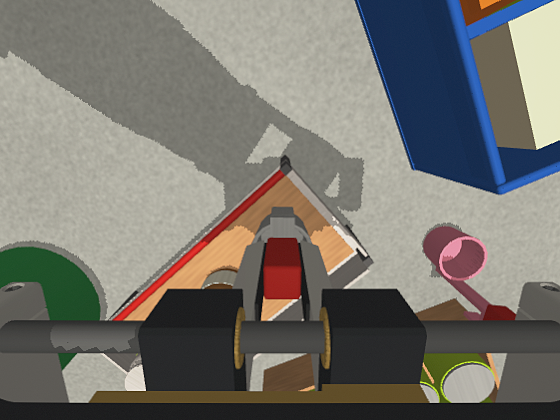

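Opening is 19.8 mm: the red grip (282,270) sits between the pads. Now the straight lift, 100 mm, gently.

```bash
python3 -m creep '{"xyz": [[0,0,-12],[0,0,-22],[0,0,-25],[0,0,-25],[0,0,-16]], "spin": [0,0,0,0,0]}' - 40 && python3 -m creep '{"xyz": [[0,0,0],[0,0,0]], "spin": [0,0]}' && python3 - <<'E'
from go import *
o=ctrl.get_obs()['ee_pos']
go(o+np.array([-.954,-.30,0])*.13)
for n in["side","scene"]:
    im=ctrl.camera(n); cv2.imwrite(f"pics/{n}2.png",im[:,:,::-1])
    (crop(im,180,130,340,330,3,"pics/s2c.png") if n=="side" else crop(im,230,170,400,340,3.5,"pics/s2d.png"))
E
```

```text
time_s: 4.0
ee_pos: [0.4893, 0.3397, 0.3244]
eef_rot: [3.14, 0.001, 2.718]
force: [-0.2, -1.1, -0.9]
grip_width: 0.02
time_s: 4.25
ee_pos: [0.4891, 0.3395, 0.3214]
eef_rot: [-3.14, -0.001, 2.718]
force: [-0.5, -0.1, -1.4]
grip_width: 0.0199
t 4.25 pos [0.4891 0.3395 0.3214] rot [-3.140e+00 -1.000e-03  2.718e+00] F [-0.5 -0.1 -1.4] grip 19.9
  tool shift mm [ 97.  -86.5   0.2] spin None
```

View pics/s2c.png

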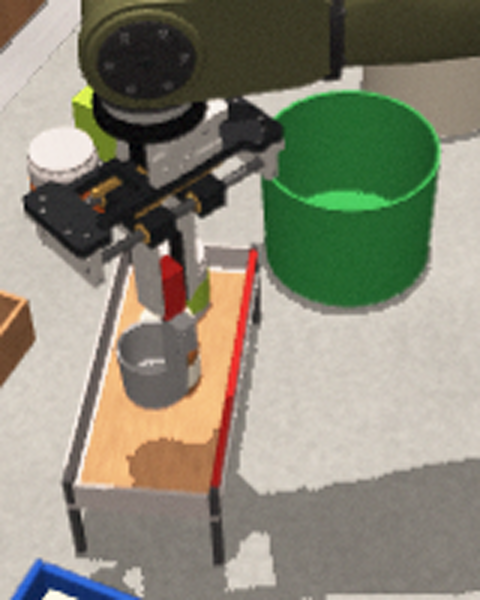

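View pics/s2d.png

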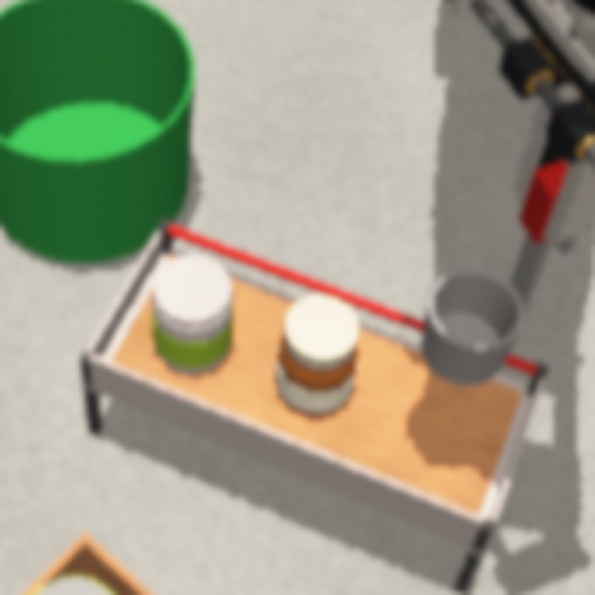

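The dipper is lifted about 99 mm, upright, cup at side crop (160,365), above the rail. Now I draw it forward along the rack's −x by 130 mm.

```bash
python3 -m creep '{"xyz": [[12,-11,0],[22,-20,0],[26,-23,0],[24,-21,0],[13,-12,0]], "spin": [0,0,0,0,0]}' && python3 -m creep '{"xyz": [[0,0,0]], "spin": [0]}' && python3 - <<'E'
from go import *
# TCP relative: grip at radius .077 from tub centre along the dipper x
o=ctrl.get_obs(); y=o['eef_rot'][2]; e=np.array([np.cos(y),np.sin(y)])
c=np.array([.4914,-.0433])
p=c+e*.077; print(p)
go([*p,o['ee_pos'][2]])
im=ctrl.camera("side"); cv2.imwrite("pics/side3.png",im[:,:,::-1])
E
```

```text
time_s: 4.97
ee_pos: [0.3638, 0.2998, 0.3222]
eef_rot: [-3.141, -0.0, 2.718]
force: [0.4, 0.2, -1.4]
grip_width: 0.0197
time_s: 5.1
ee_pos: [0.3645, 0.3001, 0.3225]
eef_rot: [3.141, 0.0, 2.718]
force: [0.7, 0.4, -0.1]
grip_width: 0.0198
[ 0.421194   -0.01167538]
t 5.1 pos [0.3645 0.3001 0.3225] rot [3.141 0.    2.718] F [ 0.7  0.4 -0.1] grip 19.8
  tool shift mm [-179.7 -261.    -0. ] spin None
```

View pics/side3.png

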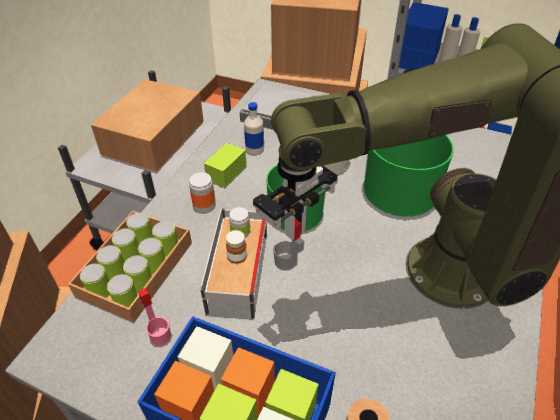

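The cup hangs at side (285,255), clear in front of the rack. Now across to above the tub.

```bash
python3 -m creep '{"xyz": [[-11,-16,0],[-22,-32,0],[-26,-38,0],[-26,-38,0],[-26,-38,0]], "spin": [0,0,0,0,0]}' && python3 -m creep '{"xyz": [[-26,-38,0],[-22,-32,0],[-14,-20,0],[-6,-9,0],[0,0,0]], "spin": [0,0,0,0,0]}' && python3 - <<'E'
from go import *
go([.4212,-.0117,.3225],2.718)
for n in["side","scene","wrist"]:
    im=ctrl.camera(n); cv2.imwrite(f"pics/{n}4.png",im[:,:,::-1])
E
```

```text
time_s: 5.78
ee_pos: [0.4004, 0.1053, 0.3222]
eef_rot: [-3.141, -0.0, 2.718]
force: [1.1, 0.8, -1.2]
grip_width: 0.0198
time_s: 6.4
ee_pos: [0.4212, -0.0115, 0.3222]
eef_rot: [-3.141, -0.001, 2.717]
force: [-0.5, 0.6, -0.3]
grip_width: 0.0197
t 6.4 pos [ 0.4212 -0.0115  0.3222] rot [-3.141e+00 -1.000e-03  2.717e+00] F [-0.5  0.6 -0.3] grip 19.7
  tool shift mm [-0.1 -0.2 -0.3] spin -0.0011162941930908943
```

View pics/side4.png

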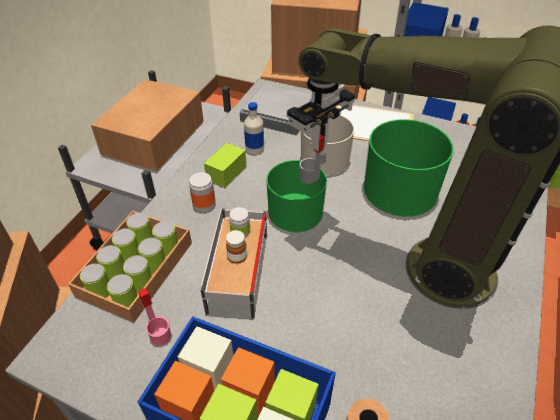

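View pics/scene4.png

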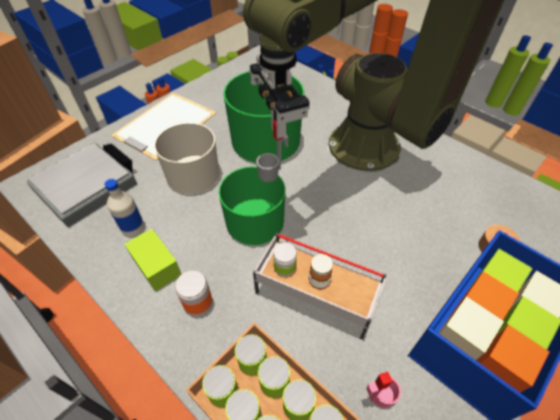

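View pics/wrist4.png

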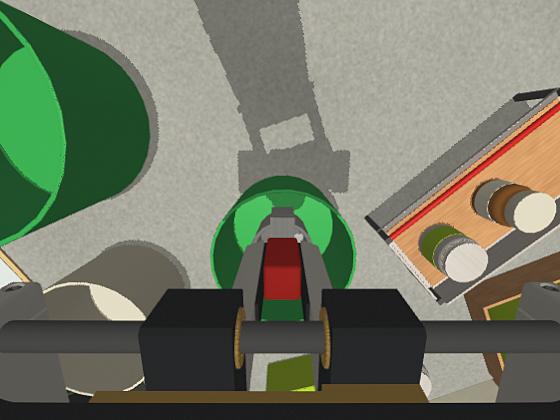

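```bash
cat > ov.py <<'E'
from go import *
def ov(fn,box,s,names=("wrist",),c=(.4914,-.0433),zt=.14):
    for n in names:
        o=ctrl.get_obs(); m=ctrl.camera_model(n); im=ctrl.camera(n)
        y=o['eef_rot'][2]; e=np.array([np.cos(y),np.sin(y)]); nn=np.array([-e[1],e[0]])
        t=np.linspace(0,2*np.pi,240)
        P=[np.c_[c[0]+r*np.cos(t),c[1]+r*np.sin(t),0*t+zt] for r in(.09,.086)]
        b=o['ee_pos'][:2]-e*.029; z0=o['ee_pos'][2]-.003-.143
        if z0>0: P.append(np.array([[*(b+e*x/1e3+nn*w/1e3),z0+z/1e3] for x,z in((52,116),(52,86),(47,86),(33,110)) for w in(-8,8)]))
        cv2.imwrite(f"{fn}_{n}raw.png",im[:,:,::-1])
        crop(im,*box,s,f"{fn}_{n}.png",np.vstack([proj(m,p) for p in P]))
E
python3 -c "
from ov import *
ov('pics/o5',(195,160,375,280),4.4)"
```

```text
(no output)
```

View pics/o5_wrist.png

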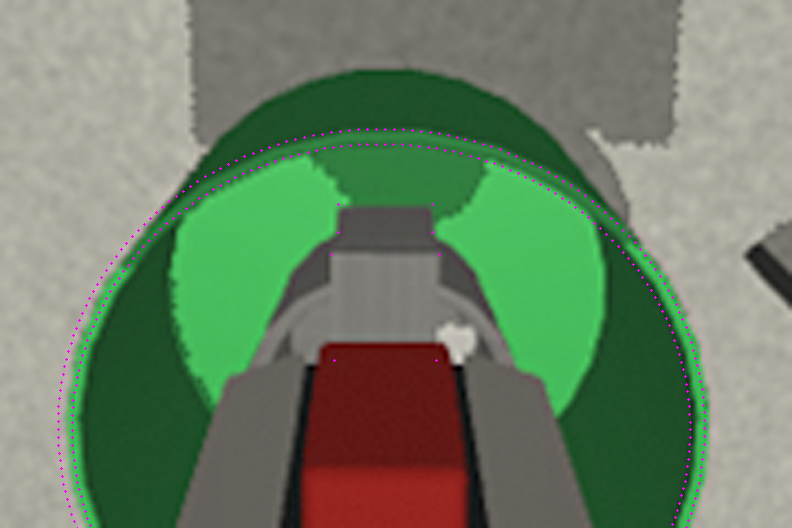

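The hook overlay matches the picture. The tub rim lies about 2.5 mm further along tool +y than I had estimated; radially it agrees. I'll go down 100 mm with a 2.5 mm correction, then look again.

```bash
python3 -m creep '{"xyz": [[0,2.5,12],[0,0,22],[0,0,28],[0,0,24],[0,0,14]], "spin": [0,0,0,0,0]}' && python3 -m creep '{"xyz": [[0,0,0]], "spin": [0]}' && python3 -c "
from ov import *
go([.4222,-.0093,.222])
ov('pics/o6',(195,160,375,280),4.4,c=(.4924,-.0410))
ov('pics/o6',(250,120,350,240),5,names=('side',),c=(.4924,-.0410))"
```

```text
time_s: 7.22
ee_pos: [0.4214, -0.0087, 0.2209]
eef_rot: [-3.141, -0.001, 2.718]
force: [-0.8, -0.4, -0.8]
grip_width: 0.0197
time_s: 7.35
ee_pos: [0.4216, -0.0088, 0.2218]
eef_rot: [-3.141, -0.001, 2.718]
force: [0.4, 0.5, -0.6]
grip_width: 0.0202
t 7.35 pos [ 0.4216 -0.0088  0.2218] rot [-3.141e+00 -1.000e-03  2.718e+00] F [ 0.4  0.5 -0.6] grip 20.2
  tool shift mm [-0.7 -0.2 -0.2] spin None
```

View pics/o6_wrist.png

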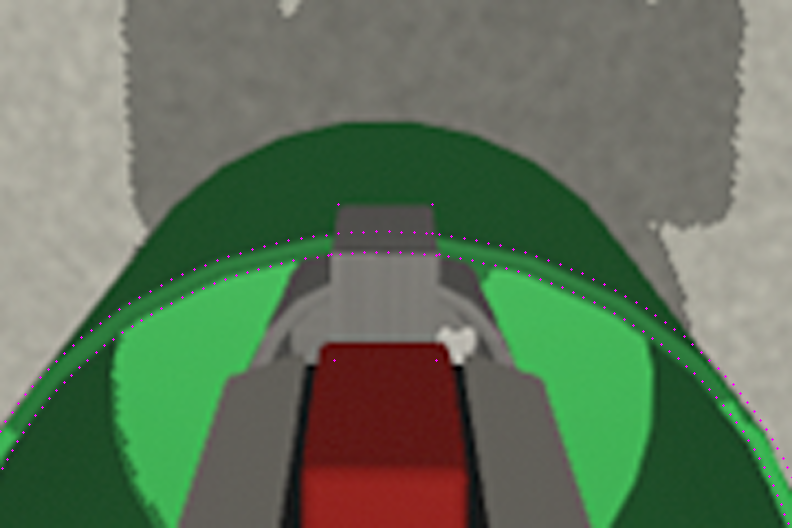

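View pics/o6_side.png

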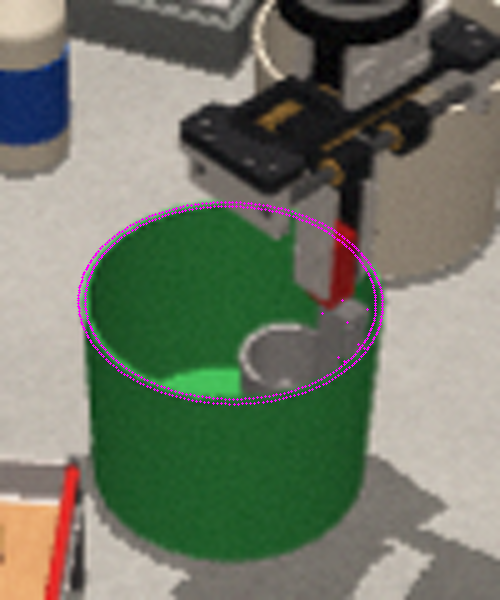

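Rim band passes under the hook between tip and strip. A 1.5 mm nudge along −x, then down.

```bash
python3 -m creep '{"xyz": [[-1.5,0,6],[0,0,10],[0,0,12],[0,0,9],[0,0,4]], "spin": [0,0,0,0,0]}' && python3 -m creep '{"xyz": [[0,0,0]], "spin": [0]}' && python3 -c "
from ov import *
go([.4212,-.0093,.1774])
ov('pics/o7',(195,160,375,280),4.4,c=(.493,-.0413))
ov('pics/o7',(250,120,350,240),5,names=('side',),c=(.493,-.0413))"
```

```text
time_s: 8.07
ee_pos: [0.4231, -0.0096, 0.1807]
eef_rot: [-3.141, -0.001, 2.718]
force: [0.6, -0.3, -1.1]
grip_width: 0.0196
time_s: 8.2
ee_pos: [0.4232, -0.0097, 0.1813]
eef_rot: [-3.141, -0.0, 2.718]
force: [0.7, -0.2, -1.9]
grip_width: 0.0198
t 8.2 pos [ 0.4232 -0.0097  0.1813] rot [-3.141 -0.     2.718] F [ 0.7 -0.2 -1.9] grip 19.8
  tool shift mm [ 2.  -0.5  3.9] spin None
```

View pics/o7_wrist.png

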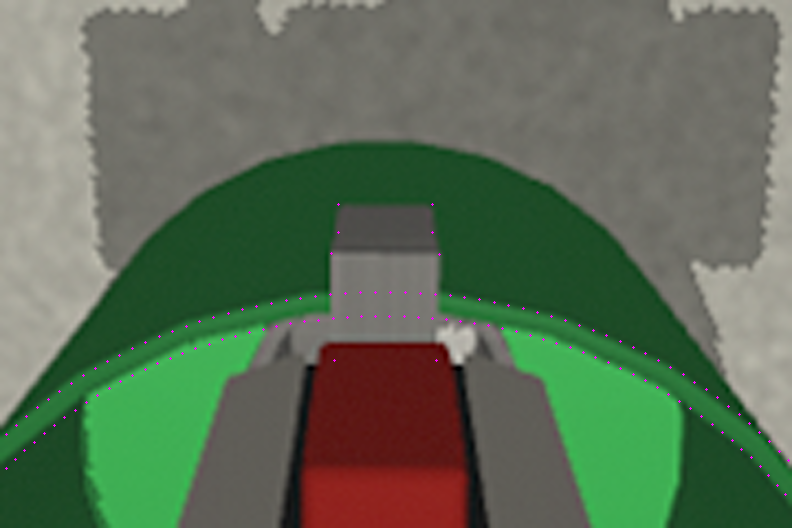

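View pics/o7_side.png

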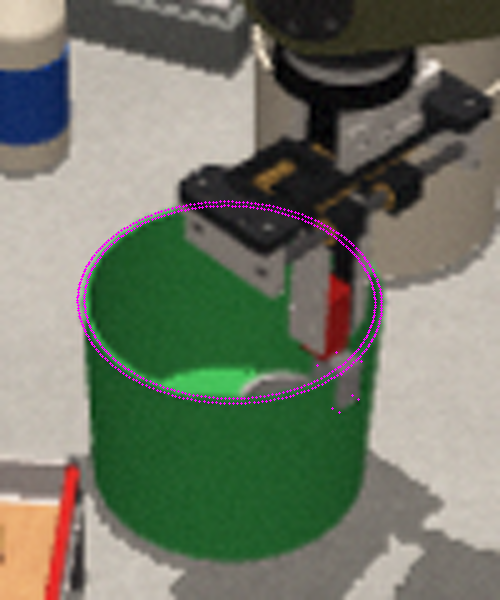

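```bash
python3 -m creep '{"xyz": [[0,0,1.5],[0,0,1.5],[0,0,0],[0,0,0]], "spin": [0,0,0,0]}' && python3 -m creep '{"xyz": [[0,0,1],[0,0,0],[0,0,0]], "spin": [0,0,0]}'
```

```text
time_s: 8.8
ee_pos: [0.4233, -0.0097, 0.1785]
eef_rot: [-3.142, 0.0, 2.718]
force: [-0.3, -0.7, -1.6]
grip_width: 0.0194
time_s: 9.18
ee_pos: [0.4233, -0.0097, 0.1774]
eef_rot: [-3.142, -0.0, 2.718]
force: [0.2, 0.4, -1.2]
grip_width: 0.0194
```

```bash
python3 -m creep '{"xyz": [[0,0,0.7],[0,0,0],[0,0,0]], "spin": [0,0,0]}' && python3 -m creep '{"xyz": [[0,0,0.7],[0,0,0],[0,0,0]], "spin": [0,0,0]}' && python3 -c "
from ov import *
ov('pics/o8',(195,160,375,280),4.4,c=(.493,-.0413))
ov('pics/o8',(230,90,330,210),5,names=('scene',),c=(.493,-.0413))"
```

```text
time_s: 9.55
ee_pos: [0.4234, -0.0097, 0.1773]
eef_rot: [3.141, 0.0, 2.718]
force: [-2.9, -0.4, 6.9]
grip_width: 0.02
time_s: 9.93
ee_pos: [0.4234, -0.0096, 0.1772]
eef_rot: [3.141, 0.001, 2.718]
force: [-5.8, -0.2, 14.0]
grip_width: 0.0197
```

View pics/o8_scene.png

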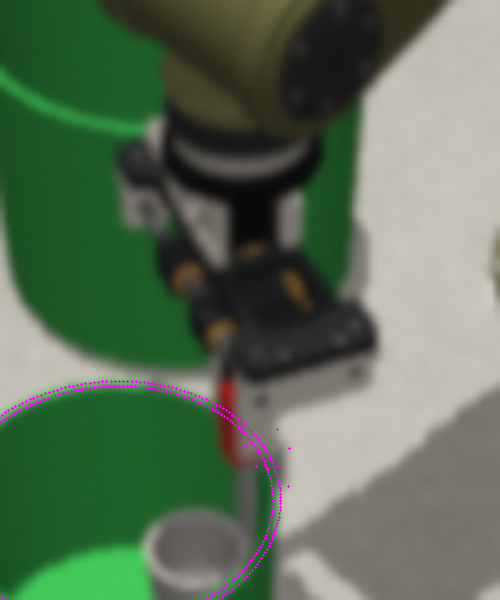

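Rim contact is at TCP z 0.177 as computed (14 N). I'll ease off to a light touch, then release.

```bash
python3 -m creep '{"xyz": [[0,0,-1.2],[0,0,0],[0,0,0]], "spin": [0,0,0]}' && python3 -m creep '{"xyz": [[0,0,0],[0,0,0],[0,0,0],[0,0,0],[0,0,0]], "spin": [0,0,0,0,0]}' 60 && python3 -c "
from ov import *
go([.4234,-.0096,.30])
ov('pics/o9',(195,160,375,280),4.4,c=(.493,-.0413))
ov('pics/o9',(250,120,350,240),5,names=('side',),c=(.493,-.0413))"
```

```text
time_s: 10.4
ee_pos: [0.4233, -0.0097, 0.1773]
eef_rot: [3.142, 0.0, 2.718]
force: [0.1, 0.4, 2.7]
grip_width: 0.0203
time_s: 11.02
ee_pos: [0.4233, -0.0097, 0.1772]
eef_rot: [-3.142, -0.0, 2.718]
force: [0.2, 0.2, 0.7]
grip_width: 0.06
t 11.03 pos [ 0.4233 -0.0097  0.1772] rot [-3.142 -0.     2.718] F [0.2 0.2 0.7] grip 60.0
  tool shift mm [-1.000e-01  1.000e-01 -1.228e+02] spin None
```

View pics/o9_wrist.png

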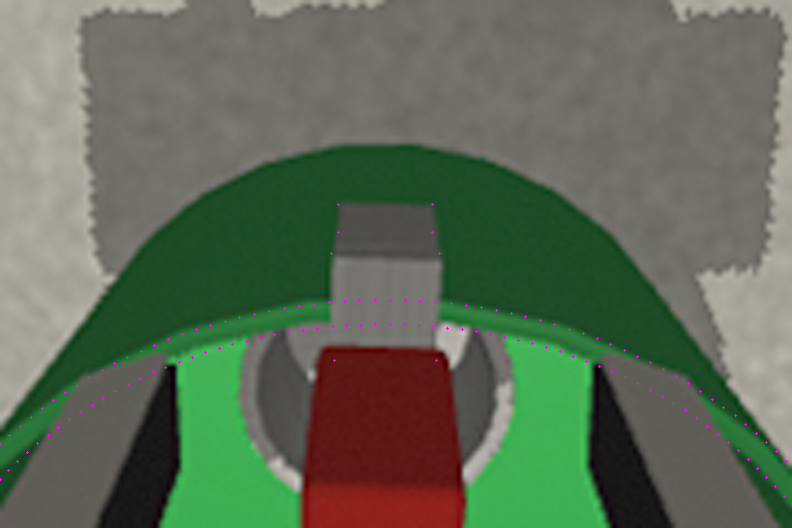

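View pics/o9_side.png

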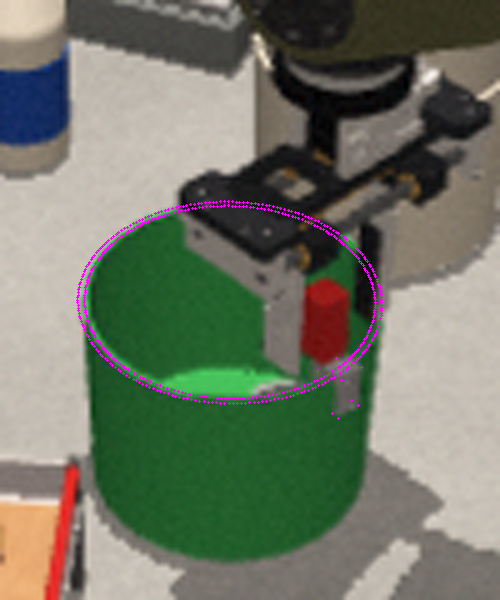

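Fingers are clear on both sides, and the dipper hangs with a slight tilt. Retreating straight up.

```bash
python3 -m creep '{"xyz": [[0,0,-12],[0,0,-25],[0,0,-35],[0,0,-40],[0,0,-30]], "spin": [0,0,0,0,0]}' && python3 -m creep '{"xyz": [[35,0,0],[45,0,0],[40,0,0],[0,0,0],[0,0,0]], "spin": [0,0,0,0,0]}' && python3 -c "
from h import *
for n,b in(('side',(180,90,340,300)),('scene',(200,90,400,340)),('wrist',(160,100,400,300))):
    im=ctrl.camera(n); cv2.imwrite(f'pics/f_{n}.png',im[:,:,::-1]); crop(im,*b,2.8 if n!='scene' else 2.3,f'pics/fc_{n}.png')"
```

```text
time_s: 11.75
ee_pos: [0.4232, -0.0097, 0.3218]
eef_rot: [3.141, 0.002, 2.718]
force: [0.0, -0.5, 0.0]
grip_width: 0.0598
time_s: 12.38
ee_pos: [0.3143, 0.0396, 0.3199]
eef_rot: [3.141, 0.001, 2.718]
force: [-0.2, -0.3, 0.3]
grip_width: 0.0603
```

View pics/fc_side.png

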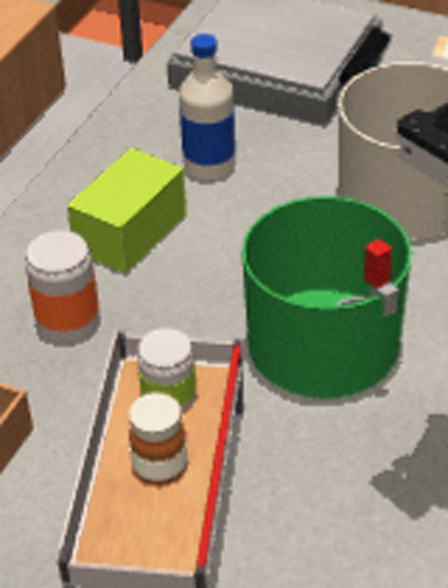

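View pics/f_scene.png

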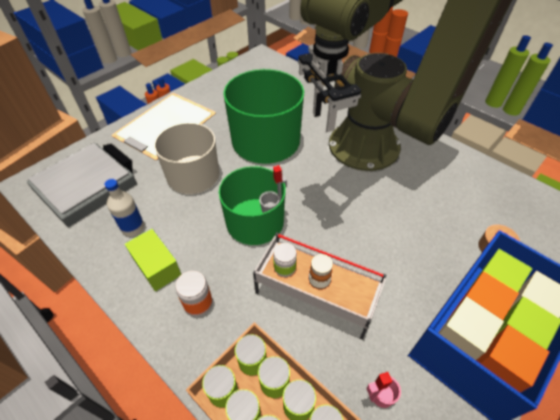

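View pics/f_wrist.png

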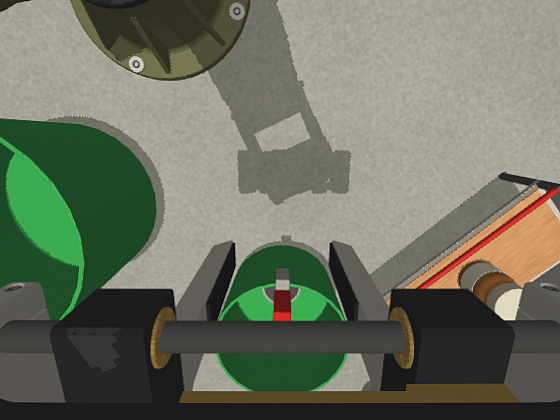

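The dipper hangs at scene (273,190), its grip above the rim, cup inside the tub, hook tip outside. Last check: is it still, and have the tub and the other goods stayed put?

```bash
python3 -m creep '{"xyz": [[0,0,0],[0,0,0],[0,0,0],[0,0,0],[0,0,0]], "spin": [0,0,0,0,0]}' && python3 - <<'E'
from h import *
a=ctrl.camera("side").astype(int); f=cv2.imread("pics/f_side.png")[:,:,::-1].astype(int); z=cv2.imread("pics/side0.png")[:,:,::-1].astype(int)
d=lambda p,q:np.abs(p-q).max(2)
b=np.s_[155:235,262:332]
print("dipper/tub area change over 0.6 s: n>40:",(d(a,f)[b]>40).sum())
for n,s in {"tub left":np.s_[165:230,262:300],"tub foot":np.s_[205:235,262:332],"jar/tin/rack":np.s_[205:260,215:270],"goods":np.s_[95:215,185:268],"white tub":np.s_[112:175,298:335]}.items():
    print(n,(d(a,z)[s]>60).sum(),"of",d(a,z)[s].size)
g=lambda im:cv2.cvtColor(im.astype(np.uint8),cv2.COLOR_RGB2GRAY).astype(np.float32)
for s in (np.s_[165:230,262:300],np.s_[205:235,262:332],np.s_[120:215,185:262]): print(cv2.phaseCorrelate(g(z)[s],g(a)[s]))
E
```

```text
time_s: 13.15
ee_pos: [0.3139, 0.0397, 0.3193]
eef_rot: [3.142, 0.0, 2.718]
force: [0.1, 0.6, 0.5]
grip_width: 0.0602
dipper/tub area change over 0.6 s: n>40: 0
tub left 0 of 2470
tub foot 5 of 2100
jar/tin/rack 120 of 3025
goods 0 of 9960
white tub 154 of 2331
((0.02256571642891103, 0.05698411809604664), 0.9865909909208616)
((0.03372678195488277, -0.05678047853593071), 0.9318254155141336)
((-0.016477575066026873, -0.01082804760390843), 1.0049994189292193)
```

```bash
python3 -c "
from station import ctrl
print(ctrl.hand_in())"
```

```text
the job is handed in; nothing more can be done
None
```

The steel dipper now hangs by its hook on the rim of the small green tub, cup inside, and the job is handed in at about 13 s. I lifted it about 99 mm straight up, drew it about 130 mm forward over the red rail, lowered it onto the side of the rim facing the robot, let go and backed away.

**Dipper:** The last pictures show the hook tip outside the wall. The side camera saw no change around it over the last 0.6 s, and it hangs with a slight tilt. I calculate the cup's foot about 24 mm above the tub floor, but I did not measure that gap directly.

**Tub and other goods:** The green tub and the goods behind it shifted less than 0.1 px against the first picture. The jar, tin and white tub look unmoved. Pixels did change in their areas; I put that down to the dipper having left the rack and to the gripper in view, but did not check it separately.

**Forces and estimates:** While seating the hook, the wrist force peaked at about 15 N; I eased off before letting go. My first estimate of the tub's position was about 2.5 mm off against the wrist view, and I corrected it before lowering. No check failed otherwise.

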